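# Release the ratchet clamp and open it to the brass marker

### The arm

A 7-joint arm with a two-finger parallel gripper is mounted at the origin on the work surface. World frame = base frame: x ahead of the robot, y to its left, z up, the work surface at z = 0. Lengths are in mm, angles in rad, forces in N, time in s.
With the tool pointing down it reaches from about 425 to 1025 mm from the base axis. Payload 9.4 kg.
Tool frame: the origin (TCP) lies midway between the tips of the shut fingers; the grasp point (between the pads) lies 19 mm behind it; y points along the fingers, z is the direction in which the jaws open and shut, and the axes are right-handed (so a half turn about y gives the same grasp; the last joint's range is limited). The gripper opens to 85 mm and grips with 20 to 120 N. Pads are 22 mm wide; open, the fingers measure 114 mm over their backs; the gripper's body (76 mm by 85 mm) begins 54 mm behind the grasp point. The pads swing forward as they close: fully open they stand 13 mm farther back than shut.
Start: joints at [-1.29, 0.599, -0.003, 1.599, 0.002, 0.943, -0.08], TCP at [253.909, 679.083, 231.275] pointing down, gripper open.
Joint ranges: [-2.57, 2.57], [-0.35, 1.97], [-1.29, 1.29], [0.11, 2.56], [-1.05, 4.19], [0.11, 1.86], [-2.63, 2.63]. Speed limits (rad/s): [2.22, 2.22, 3.01, 3.01, 3.14, 3.14, 3.14].

### API

Orientations are given as a 3x3 rotation matrix whose columns are the frame's x, y, z axes.
In Python, from plant import env gives the robot as it stands. The module is installed in compiled form; this text tells all that it offers.
- The arm moves only by the tool move_arm, never from a script. Its argument "increments" is a list that holds one entry, the list of rows, each a list of 6 numbers: the shift along the tool's x, y, z as a fraction of full scale, then the turn, a rotation vector about the tool's x, y, z as a fraction of full scale. A call has 1 to 20 rows; each row shifts and turns the pose as measured when the row begins, along the tool's axes as they then stand; what a row does not reach is not made up. Full scale, the value 1, is 0.05 m for a shift and 45 degrees for a turn. A row lasts 1/12 s, in which the tool goes at most 41.7 mm and 7.16 degrees, less where a joint would pass 70% of its speed; a pose out of reach is approached as far as the arm can. A call with a number of a shift or a turn outside -1 to 1 is refused whole. A call with a gripper value outside its range is refused whole. "claw" is the opening, from -1 (shut) to 1 (fully open), set as the call begins (left out, the last holds). The fingers move at their own pace and stop on an object; "squeeze" is the grip in N (left out, the last holds). Time passes only in rows, so rows that do not move let the fingers close. It gives the time, the measured TCP pose, the force and the opening at its end, in the units of the state.
- env.get_obs(): the state, without advancing time (a new reading comes with each control period).
- env.get_image(name): name is "side" or "top"; returns (picture, depth): 384x512x3 uint8, blue, green, red; 384x512 float32, mm along the optical axis (not along the pixel's ray), 0 where there is no reading.
- env.camera_params(name): a dict with "camera_matrix" (3x3 intrinsics, pixels), "camera_from_world" (4x4, takes a point from world to camera coordinates). Camera axes: x right, y down, z forward; pixel columns grow to the right and rows downward; lengths in mm; the calibration is good to about 2 mm. A picture is of the moment at which its call begins. camera_params takes no time and is no camera call.
- env.sign_off(): hands the job in, once; it reports no verdict.
The state is a dict: "time_s": time; "joint_pos": joint angles; "qd": joint speeds; "joint_torque": joint torques, N m; "tool_pos": TCP position; "ee_rot": TCP orientation; "wrist_force": force on the tool from outside, world axes, zero at the start; "moment": the same for the moment, N m; "opening": finger opening in mm.
Only numpy, scipy, OpenCV 4.12 (cv2) and the standard library are available. Lean on these libraries where they do the work, as an engineer would, in place of code of your own. Each camera call takes 0.05 s, during which the arm holds its last target. There are 200 camera calls.

### The job

Open the ratchet clamp for the next, longer violin neck: press the red release pad down as far as it goes, then push the sliding jaw back along its bar until its cork face is level with the brass marker. Nothing needs to be gripped or lifted: leave the neck that lies in the clamp, and the things around it, where they are.

Things in the scene. Friction and masses are not known exactly. Their poses are not given: they have to be found in the camera images.
- fixture: the clamping jig, fixed on the bench: a brown plank 120 x 620 x 18 mm with a steel bar 26 mm wide and 12 mm high along its middle (bar top 30 mm above the bench, dark ratchet teeth 4 mm high on it behind the jaw). Origin on the bench, 20 mm to the -y side of the plank's middle. Its y axis runs along the bar; +y is the direction in which the jaw opens (back), away from the dark fixed wooden jaw at the -y end; z up.
- jaw (a joint): travel of the blue sliding jaw along the bar, 0 (closed) to 0.178 m (at the end stop), growing as the jaw opens towards the jig's +y; 0 to 6 mm at the start. Once released it slides both ways with a friction of about 4 N and stays where it is left. Before that a pawl in the toothed bar stops it after at most 9 mm of play; do not force it.
- jaw_face (a point): centre line point of the flat cork clamping face of the sliding jaw, 85 mm above the bench; it moves with the jaw, its axes are the jig's. The face looks to -y, is 90 mm wide and reaches from 36 to 104 mm above the bench. Behind it (+y) stands a blue plate whose back is 24 mm behind the face, top 105 mm above the bench; farther behind lies the rocker between two low cheeks, 80 mm wide over all, reaching to 139 mm behind the face. Push on the cork face, above the neck.
- rocker (a joint): tilt of the rocker on top of the jaw (rad): 0 locked (red end high, black end low; the start), 0.30 released (red end low, at its stop; the pawl is out of the teeth). It is stiff and stays where it is left, so it must be pressed over to its stop. Pressing the red end down takes about 5 N until the stop; the pad goes down about 9 mm.
- release_pad (a point): middle of the top of the red pad, 44 mm wide and 26 mm long along the bar, on the end of the rocker next to the jaw plate; moves with the rocker. 78 mm above the bench and 53 mm behind the cork face when high, 69 mm above and 46 mm behind when pressed down.
- lock_pad (a point): middle of the top of the black pad, of the same size, on the rear end of the rocker: 69 mm above the bench when low (locked), 78 mm when high (released). Pressing it locks the jaw again; not needed here.
- marker: upright brass strip 9 x 6 mm and 50 mm tall with a brass line on the plank, fixed on the plank's far edge (+x side) beside the bar; origin in the middle of its foot, 18 mm above the bench; axes parallel to the jig's. The jaw is level with it when the cork face and the marker's middle have the same place along the bar. It stands 90 to 165 mm to the +y side of the jig's origin, so the jaw has that far to go, less 0 to 6 mm.
- neck: unvarnished maple violin neck with scroll, 230 mm long, lying loose along the bar between the jaws, its 36 mm high, 44 mm wide heel next to the sliding jaw, 6 to 20 mm from the cork face at the start; its top is 66 mm above the bench. Origin under its middle (115 mm from the heel's end). Not to be moved.
- plane: small brass block plane, 28 x 85 x 42 mm, loose on the bench on the robot's side of the jig. Origin under its middle. Bystander.
- glue: glue bottle with orange cap, 44 mm across and 110 mm tall, loose on the far side of the jig. Origin under its middle. Bystander.
- block: small brown wooden block, 30 x 60 x 30 mm, loose on the far side of the jig. Origin under its middle. Bystander.

How it is judged (in metres and radians):
On the way:
1. the rocker is pressed over to released before the jaw has been moved (value of joint rocker above 0.24 rad and distance of jaw_face from where it was at the start of the episode below 0.012 m), for 0.1 s.
At the end, for the whole second after the job is handed in: The cork face is level with the brass marker to within 8 mm along the bar, the jaw at rest; the neck is within 10 mm and each bystander within 20 mm of where it was (y of jaw_face in the frame of marker between -0.008 and 0.008 m and velocity of joint jaw between -0.005 and 0.005 m/s and distance of neck from where it was at the start of the episode below 0.01 m and distance of each of plane, glue, block from where it was at the start of the episode below 0.02 m); the robot touches nothing.
It fails at once if the neck is lifted, carried or shoved by more than 15 mm (distance of neck from where it was at the start of the episode above 0.015 m).
It fails at once if a bystander is lifted or moved by more than 30 mm (distance of any of plane, glue, block from where it was at the start of the episode above 0.03 m).
It also fails if it takes over 45 s, if anything falls off the work surface, if the arm or the gripper's body presses on something with over 40 N, if the wrist force passes 120 N, or if a joint passes its speed limit or range.

## Working session

There is one attempt and no reset: what is moved stays moved. The work goes in short steps, Python scripts to look and compute and a tool call to move; the robot and the scene stay as the last step left them, time stands still between calls to the robot, and variables do not carry over. Pictures are saved under pics/ and viewed, about 8 in all and at most 12, crops included, and the job is handed in when it is done.

Besides the shell and the picture viewer there is one more tool, called after "Call:" as name([rows], argument=value, ...), one row to a line, values as JSON. move_arm: Moves the arm, as the interface text tells. Shift numbers are shares of 0.05 m and turn numbers shares of 45 degrees, none past 1 either way. Its arguments: {"type":"object","properties":{"increments":{"type":"array"},"claw":{"type":"number"},"squeeze":{"type":"number"}},"required":["increments"]}

```bash
mkdir -p pics && cat > h.py <<'E'
import numpy as np, cv2
from plant import env
def cam(n):
    p=env.camera_params(n); return np.array(p["camera_matrix"]),np.array(p["camera_from_world"])
def proj(n,P):
    K,T=cam(n); c=T[:3,:3]@np.array(P,float)+T[:3,3]; q=K@c; return q[:2]/q[2]
def ray(n,u,v):
    K,T=cam(n); R=T[:3,:3]; return -R.T@T[:3,3], R.T@np.linalg.solve(K,[u,v,1.])
def onz(n,u,v,z):
    o,d=ray(n,u,v); return o+d*(z-o[2])/d[2]
def pts(n,depth):
    K,T=cam(n); v,u=np.mgrid[:384,:512]
    c=np.stack([(u-K[0,2])/K[0,0]*depth,(v-K[1,2])/K[1,1]*depth,depth],-1)
    return (c-T[:3,3])@T[:3,:3]
E
python3 - <<'E'
from h import *
s=env.get_obs(); print(s["time_s"],s["tool_pos"],np.round(s["ee_rot"],3),s["opening"])
for n in("side","top"):
    im,d=env.get_image(n); cv2.imwrite(f"pics/{n}0.png",im); np.save(f"{n}0.npy",d)
    K,T=cam(n); print(n,K[0,0],np.round(-T[:3,:3].T@T[:3,3]),np.round(T[:3,:3],2).tolist())
a=cv2.imread("pics/side0.png");b=cv2.imread("pics/top0.png")
E
```

```text
0.0 [253.76902894 678.60693373 230.37848413] [[ 0.937 -0.     0.35 ]
 [-0.35  -0.002  0.937]
 [ 0.    -1.    -0.002]] 85.25589087010417
side 471.24852977531714 [552. 649. 774.] [[-1.0, -0.03, -0.02], [-0.01, 0.76, -0.65], [0.03, -0.65, -0.76]]
top 470.10903305054666 [464.  59. 990.] [[-0.01, -1.0, 0.03], [-0.99, 0.01, -0.13], [0.13, -0.03, -0.99]]
```

View pics/top0.png

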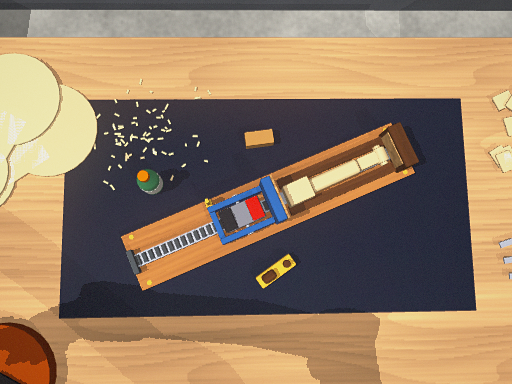

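View pics/side0.png

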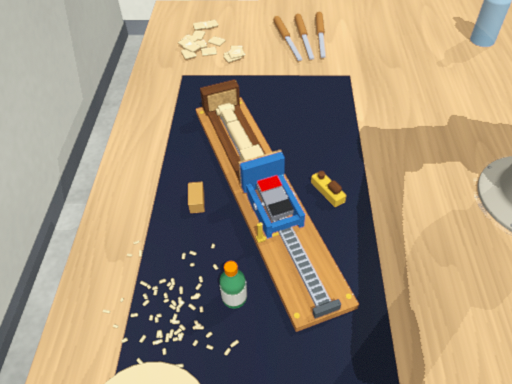

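The top view shows the jig running diagonally: end stop at about (133,263), fixed jaw at (402,145), blue plate at (273,200), red pad at (254,207) and marker at (207,202). The glue (149,181), block (259,138) and plane (276,271) are all clear of the bar. In the side view the marker is at (260,232) and the red pad at (270,184).

```bash
python3 - <<'E'
from h import *
for n in("top","side"):
    im=cv2.imread(f"pics/{n}0.png"); d=np.load(f"{n}0.npy"); P=pts(n,d); z=P[...,2]; h=cv2.cvtColor(im,cv2.COLOR_BGR2HSV)
    ok=d>0
    bench=P[300:310,150:200] if n=="top" else P[100:110,300:330]; print(n,"benchz",np.median(bench[...,2]))
    m=(ok&(z>12)&(z<24)&(P[...,0]>300)).astype(np.uint8); 
    k,l,st,_=cv2.connectedComponentsWithStats(cv2.morphologyEx(m,cv2.MORPH_CLOSE,np.ones((3,3))))
    box=ok&(z>12)&(z<125)
    # plank: region points
    i=1+np.argmax(st[1:,4]); q=P[(l==i)&(m>0)][:,:2].astype(np.float32); r=cv2.minAreaRect(q); print("plank",r, np.round(cv2.boxPoints(r)).tolist())
    red=(((h[...,0]<6)|(h[...,0]>174))&(h[...,1]>200)&(h[...,2]>120)); k,l,st,_=cv2.connectedComponentsWithStats(red.astype(np.uint8))
    for i in range(1,k):
        if st[i,4]>60: print("red",st[i],np.round(np.median(P[l==i],0),1))
    blue=(h[...,0]>100)&(h[...,0]<125)&(h[...,1]>150)&(h[...,2]>90)
    q=P[blue&(z>98)&(z<112)]; r=cv2.minAreaRect(q[:,:2].astype(np.float32)); print("platetop",len(q),q.mean(0),r,np.round(cv2.boxPoints(r)).tolist())
    yel=(h[...,0]>18)&(h[...,0]<32)&(h[...,1]>150)&(h[...,2]>120)
    k,l,st,c=cv2.connectedComponentsWithStats(yel.astype(np.uint8))
    for i in range(1,k):
        if st[i,4]>8: 
            q=P[l==i]; print("yel",st[i],np.round(c[i],1),np.round(np.median(q,0),1),np.round(np.percentile(q[:,2],[5,95])))
E
```

```text
top benchz 0.8425430572621367
plank ((762.3504638671875, 504.4761047363281), (296.6212463378906, 124.3233413696289), 3.237290143966675) [[611.0, 558.0], [618.0, 434.0], [914.0, 451.0], [907.0, 575.0]]
red [245 196  20  24 277] [560.7  33.1  77.3]
platetop 459 [575.42393011  -1.53185461 104.25742468] ((575.6638793945312, -1.6097183227539062), (88.11589813232422, 19.255046844482422), 22.521923065185547) [[531.0, -10.0], [539.0, -27.0], [620.0, 6.0], [613.0, 24.0]]
yel [403 170   5   5  19] [404.8 171.6] [ 640.4 -288.1   17.9] [15. 20.]
yel [205 199   7   9  40] [207.7 202.5] [577.  127.2  24.7] [21. 69.]
yel [129 235   5   5  20] [130.8 236.8] [510.1 286.1  17.9] [16. 22.]
yel [256 254  40  34 387] [276.2 269.8] [441.  -13.5  23.3] [20. 27.]
yel [147 280   5   5  22] [148.9 282.1] [418.7 248.1  17.3] [16. 22.]
side benchz 2.080407929904101
plank ((579.6137084960938, -4.336517333984375), (121.0666732788086, 622.586181640625), 22.5672607421875) [[404.0, 260.0], [643.0, -315.0], [755.0, -269.0], [516.0, 306.0]]
red [258 176  23  15 215] [564.5  31.6  78.6]
platetop 377 [579.33311628  -0.66772531 104.44579855] ((579.5968017578125, -2.7384471893310547), (89.46097564697266, 20.688493728637695), 21.09021759033203) [[534.0, -9.0], [542.0, -28.0], [625.0, 4.0], [618.0, 23.0]]
yel [239 101   4   3   9] [240.3 102.1] [ 642.4 -290.2   20.2] [19. 35.]
yel [199 110   5   4  15] [201.3 111.7] [ 736.4 -252.2   21.3] [18. 22.]
yel [311 173  35  34 483] [327.7 190. ] [443.    0.9  22.9] [ 6. 29.]
yel [256 223  10  20 128] [259.8 233.6] [580.5 128.   33.8] [18. 69.]
yel [273 232   6   5  18] [275.2 234.2] [551.7 113.3  18.8] [16. 22.]
yel [225 262  12  10  94] [230.3 266.5] [624.4 243.4 110.7] [109. 112.]
yel [345 293   7   7  36] [348.2 295.8] [421.6 243.6  18.5] [17. 21.]
yel [293 312   8   7  39] [296.5 315.1] [514.1 282.   18.9] [17. 21.]
```

```bash
python3 - <<'E'
import cv2,numpy as np
a=cv2.imread("pics/top0.png")[150:290,120:320]; b=cv2.imread("pics/side0.png")[140:260,180:340]
a=cv2.resize(a,(571,400),interpolation=cv2.INTER_NEAREST)[:, :400] if 0 else cv2.resize(a,None,fx=2,fy=2,interpolation=cv2.INTER_CUBIC)
b=cv2.resize(b,None,fx=2.3333,fy=2.3333,interpolation=cv2.INTER_CUBIC)
cv2.imwrite("pics/crop.png",np.hstack([a,b[:280]]))
print(a.shape,b.shape)
E
```

```text
(280, 400, 3) (280, 373, 3)
```

View pics/crop.png

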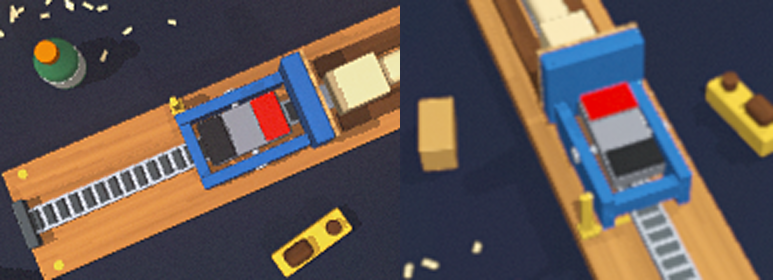

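The two views agree to about 4 mm. The jig yaw is about 22.5°, the red pad is near (562,32,78), the cork face is near (583,-15), and the jaw has about 135 mm to go. I'll shut the fingers, turn tool x onto the bar and travel across.

Call:
move_arm([
  [[0, 0, 0, 0, 0.15, 0], [0, 0, 0, 0, 0.15, 0], [0, 0, 0, 0, 0.15, 0], [0, 0, 0, 0, 0.15, 0], [0, 0, 0, 0, 0.15, 0], [0, 0, 0, 0, 0.15, 0], [0, 0, 0, 0, 0.15, 0], [0, 0, 0, 0, 0, 0], [0.8, 0, 0.04, 0, 0, 0], [0.8, 0, 0.04, 0, 0, 0], [0.8, 0, 0.04, 0, 0, 0], [0.8, 0, 0.04, 0, 0, 0], [0.8, 0, 0.04, 0, 0, 0], [0.8, 0, 0.04, 0, 0, 0], [0.8, 0, 0.04, 0, 0, 0], [0.8, 0, 0.04, 0, 0, 0], [0.8, 0, 0.04, 0, 0, 0], [0.8, 0, 0.04, 0, 0, 0], [0, 0, 0, 0, 0, 0]],
], claw=-1)

```text
time_s: 1.68
tool_pos: [417.6, 298.2, 224.5]
ee_rot: [[0.396, -0.004, 0.918], [-0.918, -0.011, 0.396], [0.009, -1.0, -0.008]]
wrist_force: [-0.8, 0.1, 0.2]
opening: 0.0
```

Call:
move_arm([
  [[0.7, 0, 0.07, 0, 0.018, 0], [0.7, 0, 0.07, 0, 0, 0], [0.7, 0, 0.07, 0, 0, 0], [0.7, 0, 0.07, 0, 0, 0], [0.7, 0, 0.07, 0, 0, 0], [0.7, 0, 0.07, 0, 0, 0], [0.7, 0.2, 0.07, 0, 0, 0], [0.7, 0.2, 0.07, 0, 0, 0], [0.3, 0.3, 0.05, 0, 0, 0], [0, 0.3, 0, 0, 0, 0], [0, 0.2, 0, 0, 0, 0], [0, 0, 0, 0, 0, 0]],
])

```text
time_s: 2.68
tool_pos: [570.6, 26.7, 164.9]
ee_rot: [[0.425, 0.001, 0.905], [-0.905, -0.011, 0.425], [0.011, -1.0, -0.004]]
wrist_force: [-0.6, 0.6, -1.0]
opening: -0.4
```

```bash
python3 - <<'E'
from h import *
s=env.get_obs(); t=np.array(s["tool_pos"]); print(s["time_s"],t.round(1),np.round(s["ee_rot"],3).tolist())
R=np.array([[.9239,.3827],[-.3827,.9239]]) # jig xy
print("tcp in jig axes rel face(583,-15.5)",R@(t[:2]-[583,-15.5]))
ims=[]
for n in("side","top"):
    im,d=env.get_image(n); u,v=proj(n,t); print(n,u,v); np.save(n+"1.npy",d); cv2.imwrite(f"pics/{n}1raw.png",im)
    u,v=int(u),int(v); c=im[max(0,v-65):v+65,max(0,u-65):u+65]; ims.append(cv2.resize(c,(395,395),interpolation=cv2.INTER_CUBIC))
cv2.imwrite("pics/c1.png",np.hstack(ims))
E
```

```text
2.6833 [570.6  26.7 164.9] [[0.425, 0.001, 0.905], [-0.905, -0.011, 0.425], [0.011, -1.0, -0.004]]
tcp in jig axes rel face(583,-15.5) [ 4.7265714 43.709615 ]
side 265.5378374079095 149.72681602969465
top 259.8148137005644 197.05998005120048
```

View pics/c1.png

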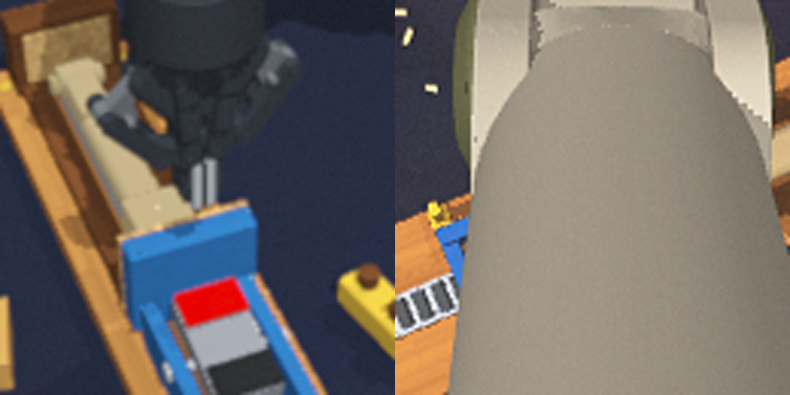

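Side view: the tip is at about (267,152), which matches the projected TCP once the finger's half-width is allowed for. The red pad lies just behind the plate, below and slightly ahead of the tip. I'll trust the side camera. TCP is about 46 mm behind the face and 4 mm off the centre line, so I'll correct that and descend.

Call:
move_arm([
  [[-0.05, 0.1, -0.04, 0, 0.058, 0], [-0.05, 0.2, -0.04, 0, 0, 0], [0, 0.3, 0, 0, 0, 0], [0, 0.3, 0, 0, 0, 0], [0, 0.2, 0, 0, 0, 0], [0, 0.1, 0, 0, 0, 0], [0, 0, 0, 0, 0, 0]],
])

```text
time_s: 3.37
tool_pos: [566.2, 37.6, 107.8]
ee_rot: [[0.4, 0.009, 0.916], [-0.916, -0.007, 0.4], [0.01, -1.0, 0.006]]
wrist_force: [-0.2, 0.8, 0.1]
opening: 0.3
```

Call:
move_arm([
  [[0.13, 0.1, -0.06, 0, 0.02, 0], [0, 0.15, 0, 0, 0, 0], [0, 0.15, 0, 0, 0, 0], [0, 0, 0, 0, 0, 0]],
])

```text
time_s: 3.7
tool_pos: [567.2, 30.1, 87.6]
ee_rot: [[0.386, 0.012, 0.922], [-0.922, -0.007, 0.386], [0.011, -1.0, 0.008]]
wrist_force: [0.4, 0.1, -0.9]
opening: -0.1
```

Call:
move_arm([
  [[0, 0.1, 0, 0, 0, 0], [0, 0.1, 0, 0, 0, 0], [0, 0.1, 0, 0, 0, 0], [0, 0, 0, 0, 0, 0]],
])

```text
time_s: 4.03
tool_pos: [569.0, 27.8, 72.3]
ee_rot: [[0.384, 0.015, 0.923], [-0.923, -0.008, 0.384], [0.013, -1.0, 0.011]]
wrist_force: [0.5, 0.2, 0.7]
opening: 0.2
```

Call:
move_arm([
  [[-0.03, 0.08, 0, 0, 0, 0], [-0.03, 0.08, 0, 0, 0, 0], [0, 0.08, 0, 0, 0, 0]],
])

```text
time_s: 4.28
tool_pos: [570.2, 26.9, 66.8]
ee_rot: [[0.38, 0.022, 0.925], [-0.925, -0.009, 0.38], [0.016, -1.0, 0.017]]
wrist_force: [-15.6, -2.6, 76.3]
opening: -0.0
```

It's at the stop: z 67 and a sharp force rise to 76 N. I'll back off upwards right away and check the rocker.

Call:
move_arm([
  [[0, -0.05, 0, 0, 0, 0], [0, -0.2, 0, 0, 0, 0], [-0.05, -0.5, 0, -0.01, 0, 0.01], [0, -0.6, 0, 0, 0, 0], [0, -0.4, 0, 0, 0, 0], [0, 0, 0, 0, 0, 0]],
])

```text
time_s: 4.78
tool_pos: [566.9, 29.5, 160.3]
ee_rot: [[0.379, 0.011, 0.925], [-0.925, -0.003, 0.379], [0.007, -1.0, 0.009]]
wrist_force: [-0.4, 0.4, -0.1]
opening: -0.3
```

```bash
python3 - <<'E'
from h import *
s=env.get_obs(); print(s["tool_pos"],s["wrist_force"],np.round(s["ee_rot"],3).tolist())
im,d=env.get_image("side"); P=pts("side",d); h=cv2.cvtColor(im,cv2.COLOR_BGR2HSV)
red=(((h[...,0]<6)|(h[...,0]>174))&(h[...,1]>200)&(h[...,2]>120)); red[:150]=0;red[210:]=0; red[:,:240]=0;red[:,300:]=0
q=P[red]; print("red",len(q),np.median(q,0))
b=(h[...,2]<70)&(P[...,2]>60)&(P[...,2]<85); b[:190]=0;b[230:]=0;b[:,:250]=0;b[:,310:]=0
print("black",b.sum(),np.median(P[b],0))
blue=(h[...,0]>100)&(h[...,0]<125)&(h[...,1]>150)&(h[...,2]>90)
q=P[blue&(P[...,2]>98)&(P[...,2]<112)]; print("plate",len(q),q.mean(0))
c=im[110:260,170:320]; cv2.imwrite("pics/c2.png",cv2.resize(c,None,fx=4,fy=4,interpolation=cv2.INTER_CUBIC))
E
```

```text
[566.94816093  29.45088103 160.33185786] [-0.39042524  0.40175793 -0.08547964] [[0.379, 0.011, 0.925], [-0.925, -0.003, 0.379], [0.007, -1.0, 0.009]]
red 178 [565.5881933   28.45329716  70.01229027]
black 195 [544.67571706  82.73998328  78.97872186]
plate 388 [578.46101715   1.63184989 104.48518544]
```

View pics/c2.png

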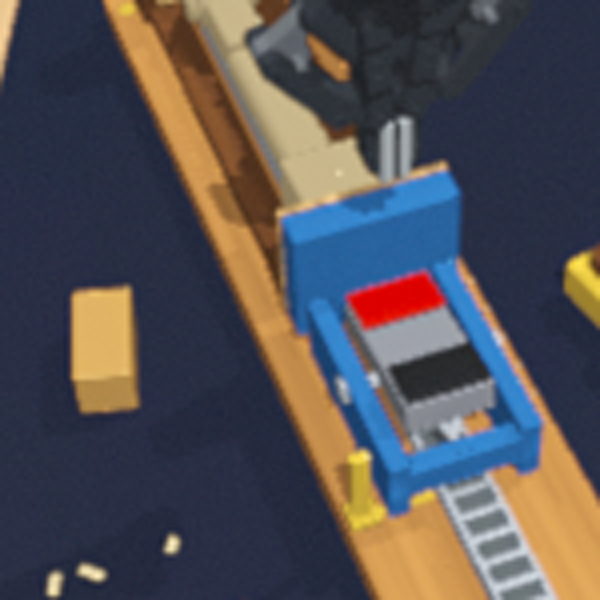

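The rocker is released: red pad at z 70 and black pad at z 79. The jaw moved only about 2–3 mm. Next I'll go over the plate to in front of the cork face and stay high first.

Call:
move_arm([
  [[0.3, 0, 0, 0, 0, 0], [0.4, 0, -0.02, 0, 0, 0], [0.4, 0, 0, 0, 0, 0], [0.25, 0, 0, 0, 0, 0], [0, 0, 0, 0, 0, 0], [0, 0, 0, 0, 0, 0]],
])

```text
time_s: 5.33
tool_pos: [590.0, -32.4, 154.3]
ee_rot: [[0.384, 0.005, 0.923], [-0.924, -0.001, 0.384], [0.003, -1.0, 0.004]]
wrist_force: [-0.9, 0.6, 0.1]
opening: 0.1
```

Call:
move_arm([
  [[0.1, 0.1, 0, 0, 0, 0], [0, 0.3, 0, 0, 0, 0], [0, 0.3, 0, 0, 0, 0], [0, 0.3, 0, 0, 0, 0], [0, 0.2, 0, 0, 0, 0], [0, 0.08, 0, 0, 0, 0], [0, 0, 0, 0, 0, 0]],
])

```text
time_s: 5.92
tool_pos: [590.4, -31.8, 84.4]
ee_rot: [[0.389, 0.002, 0.921], [-0.921, 0.001, 0.389], [-0.0, -1.0, 0.002]]
wrist_force: [-0.3, -0.7, -0.2]
opening: 0.2
```

Call:
move_arm([
  [[-0.1, 0, 0, 0, 0, 0], [-0.1, 0, 0, 0, 0, 0], [-0.15, 0, 0, 0, 0, 0], [-0.2, 0, 0, 0, 0, 0], [-0.2, 0, 0, 0, 0, 0], [-0.2, 0, 0, 0, 0, 0], [0, 0, 0, 0, 0, 0]],
])

```text
time_s: 6.5
tool_pos: [572.2, 12.7, 86.6]
ee_rot: [[0.386, 0.007, 0.922], [-0.923, -0.002, 0.386], [0.005, -1.0, 0.006]]
wrist_force: [-0.6, 0.8, -1.1]
opening: -0.3
```

Call:
move_arm([
  [[-0.15, 0, 0, 0, 0, 0], [-0.2, 0.01, 0, 0, 0, 0], [-0.2, 0.01, 0, 0, 0, 0], [-0.2, 0.01, 0, 0, 0, 0], [-0.2, 0, 0, 0, 0, 0], [-0.2, 0, 0, 0, 0, 0], [-0.15, 0, 0, 0, 0, 0], [-0.05, 0, 0, 0, 0, 0], [0, 0, 0, 0, 0, 0]],
])

```text
time_s: 7.25
tool_pos: [544.5, 80.4, 86.6]
ee_rot: [[0.387, 0.011, 0.922], [-0.922, -0.003, 0.387], [0.007, -1.0, 0.009]]
wrist_force: [0.7, -4.0, 1.9]
opening: 0.0
```

```bash
cat > chk.py <<'E'
from h import *
s=env.get_obs(); t=np.array(s["tool_pos"]); print(s["time_s"],t,np.round(s["wrist_force"],1),"tcp s",-.3827*t[0]+.9239*t[1])
im,d=env.get_image("side"); P=pts("side",d); h=cv2.cvtColor(im,cv2.COLOR_BGR2HSV); S=-.3827*P[...,0]+.9239*P[...,1]; z=P[...,2]
L=.9239*P[...,0]+.3827*P[...,1]
red=(((h[...,0]<6)|(h[...,0]>174))&(h[...,1]>200)&(h[...,2]>120)&(z>60)&(z<85)&(abs(L-533)<40))
print("red",red.sum(),np.median(P[red],0),"face s by pad",np.median(S[red])-46)
blue=(h[...,0]>100)&(h[...,0]<125)&(h[...,1]>150)&(h[...,2]>90)
q=S[blue&(z>101)&(z<108)]; print("plate top s pctl (back=face+24)",len(q),np.percentile(q,[2,50,98]))
q=S[blue&(z>75)&(z<98)&(abs(L-533)<50)]; print("plate back s",len(q),np.median(q))
yel=(h[...,0]>18)&(h[...,0]<32)&(h[...,1]>150)&(h[...,2]>120)&(abs(L-585)<25)
for a,b in((14,22),(28,62),(64,72)):
    m=yel&(z>a)&(z<b)&(S>-130)&(S<-80); print("marker z",a,b,m.sum(),np.percentile(S[m],[5,50,95]).round(1) if m.any() else "", np.median(L[m]) if m.any() else "")
E
python3 - <<'E'
from chk import *
cv2.imwrite("pics/c3.png",cv2.resize(im[130:280,170:320],None,fx=4,fy=4,interpolation=cv2.INTER_CUBIC))
E
```

```text
7.25 [544.49137553  80.40137499  86.60885909] [ 0.7 -4.   1.9] tcp s -134.09401906710036
red 221 [522.37537143 132.63027936  70.22064198] face s by pad -123.0549109284435
plate top s pctl (back=face+24) 413 [-117.75561379 -107.60439815  -99.85213451]
plate back s 348 -100.80479460137988
marker z 14 22 23 [-118.2 -105.8 -100.1] 576.7241436501305
marker z 28 62 53 [-107.4 -104.4 -102.9] 586.8396184708866
marker z 64 72 16 [-108.6 -105.3 -102.8] 585.5704689065345
```

View pics/c3.png

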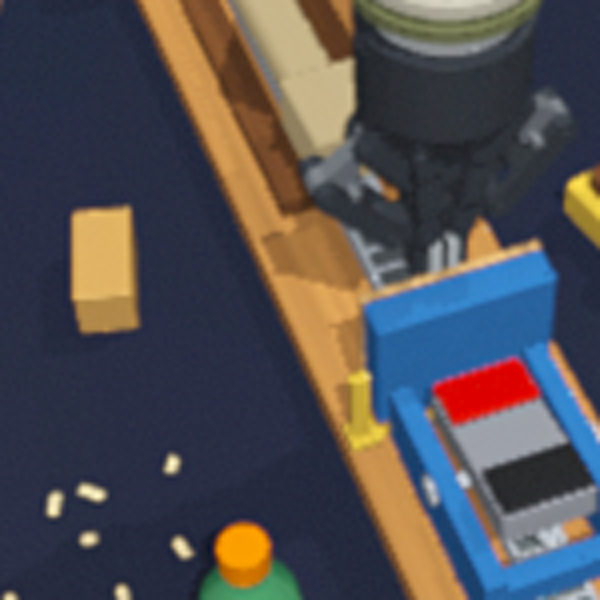

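The jaw is following. The face is at s ≈ -123.5 from three cues (pad, plate back, TCP + 11 mm). The marker's middle is at s ≈ -106, so about 17 mm remain.

Call:
move_arm([
  [[-0.1, 0, 0, 0, 0, 0], [-0.1, 0, 0, 0, 0, 0], [-0.1, 0, 0, 0, 0, 0], [-0.03, 0, 0, 0, 0, 0], [0, 0, 0, 0, 0, 0]],
])

```text
time_s: 7.72
tool_pos: [538.5, 95.0, 86.5]
ee_rot: [[0.384, 0.012, 0.923], [-0.923, -0.004, 0.384], [0.008, -1.0, 0.009]]
wrist_force: [1.1, -3.7, 2.0]
opening: -0.1
```

```bash
python3 chk.py
```

```text
7.7167 [538.48916378  94.95839868  86.48879466] [ 1.1 -3.7  2. ] tcp s -118.34773843842986
red 233 [516.95819445 146.75744504  70.20666373] face s by pad -107.78191812845094
plate top s pctl (back=face+24) 419 [-101.6456086   -91.92652367  -84.25630642]
plate back s 352 -85.03297214686874
marker z 14 22 13 [-126.8 -108.6 -100.7] 575.6404370007776
marker z 28 62 55 [-107.3 -104.2 -102.6] 586.9505971275591
marker z 64 72 16 [-108.3 -105.  -103.5] 586.3513098717488
```

Call:
move_arm([
  [[-0.04, 0, 0, 0, 0, 0], [0, 0, 0, 0, 0, 0], [0.1, 0, 0, 0, 0, 0], [0.2, 0, 0, 0, 0, 0], [0.1, -0.2, 0, 0, 0, 0], [0, -0.5, 0, 0, 0, 0], [0, -0.6, 0, 0, 0, 0], [0, -0.6, 0, 0, 0, 0], [0, -0.3, 0, 0, 0, 0], [0, 0, 0, 0, 0, 0], [0, 0, 0, 0, 0, 0]],
])

```text
time_s: 8.68
tool_pos: [544.6, 74.6, 203.6]
ee_rot: [[0.382, 0.007, 0.924], [-0.924, -0.002, 0.382], [0.005, -1.0, 0.006]]
wrist_force: [-0.2, 0.4, 0.1]
opening: -0.2
```

```bash
python3 - <<'E'
from chk import *
tp,dt=env.get_image("top"); o=np.load("side0.npy"); a=cv2.imread("pics/side0.png")
cv2.imwrite("pics/c4.png",np.hstack([cv2.resize(a[80:320,170:360],(396,500)),cv2.resize(im[80:320,170:360],(396,500))]))
E
```

```text
8.6833 [544.59372115  74.58829467 203.56734898] [-0.2  0.4  0.1] tcp s -139.50389164088352
red 233 [515.50542442 148.50954897  70.17373851] face s by pad -105.86157644602312
plate top s pctl (back=face+24) 427 [-99.7068664  -89.76056421 -81.9496401 ]
plate back s 349 -83.12641426693719
marker z 14 22 18 [-126.5 -105.4 -100.9] 575.8063620859762
marker z 28 62 52 [-107.6 -104.2 -103.2] 587.0020588802745
marker z 64 72 16 [-109.2 -105.7 -103.8] 585.6049193435729
```

View pics/c4.png

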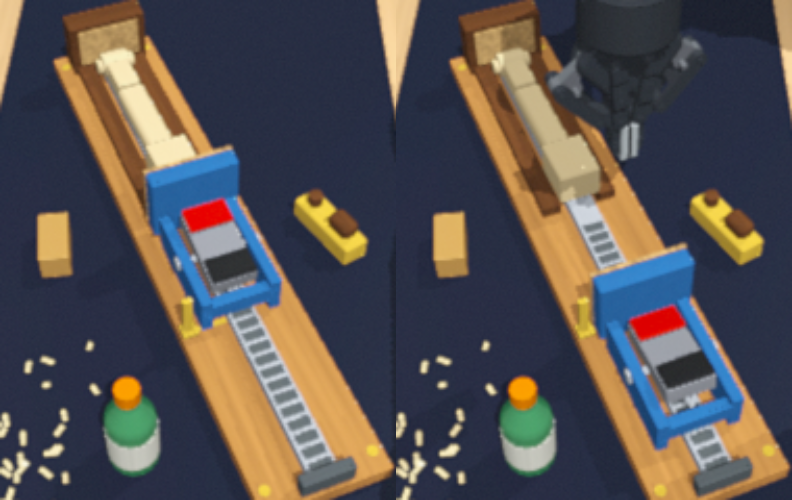

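The right-hand picture shows the jaw beside the marker (crop about (585,315)), with the neck, plane, glue and block where they were. The arm is clear of everything. The face is at s ≈ -106.5 and the marker at about -106, so I'm handing in.

```bash
python3 -c "
from plant import env
print(env.sign_off())"
```

```text
the job is handed in; nothing more can be done
None
```

The clamp is open at the brass marker, and I handed the job in with about 9 of the 45 s used; no verdict was reported.

- **Release:** I pressed the red pad to its stop with the shut fingers. Afterwards the side camera read the red pad at 70 mm and the black pad at 79 mm, against 69 and 78 mm expected when released. The jaw moved back only about 2–3 mm during the press. The wrist force reached 76 N at the stop, more than I meant but under the 120 N limit.
- **Jaw position:** I pushed on the cork face above the neck and then backed the arm off upwards. Along the bar, the face measured -105.9 mm from the pad and -107.1 mm from the plate's back. The marker's middle measured about -106 mm, so the two agree to about 1–2 mm against the 8 mm allowed.
- **Surroundings:** In the last picture the neck, plane, glue bottle and block look unmoved, judged by eye only. The wrist force was near zero, with nothing touched.
- **Disagreement:** The top and side cameras differed by about 4 mm at first. I relied on the side camera, which matched the reported tool position, and did not check the final position in the top view.

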